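# Push the label holder home behind the sprung shelf lip and hold it

## Task

Lift the loose label holder out of its stand, carry it to the empty bay in the middle of the bin shelf's front edge and, card side facing out like its two neighbours, push it straight down behind the sprung lip until its foot is past the lip and it is fully home against the ejector. Finish while still gripping it upright and pressing it fully home, as I will then drive the locking screw: do not let go or ease off. Leave the mug, the green screw bin and the black housing where they are.

Things in the scene. Friction and masses are not known exactly. Their poses are not given: they have to be found in the camera images.
- holder: Loose grey label holder, 80 mm wide (y), 75 mm tall (z), 80 g. Origin: centre of its underside. From below: round foot 10 mm in diameter along its whole width; waist 6 mm thick up to 19 mm; flat upper part 10 mm thick (x) up to 75 mm, gripped across its thickness. White card on its -x face. Starts upright and loose in the stand's slot, may lean 0.1 rad; gripping straightens it.
- holder_top (a point): Middle of the holder's top edge, 75 mm above its underside.
- card (a point): Middle of the holder's white card, on the -x face, 43 mm above the underside.
- stand: Pale wooden fixed block in which the holder starts: 60 (x) by 110 (y) by 30 mm high, with a slot 12 mm wide (x), 86 mm long (y) and 24 mm deep; slot floor 6 mm above the bench. Origin: centre of the underside; its slot runs along its y.
- shelf: Fixed aluminium bin shelf, 260 mm wide (y), 185 deep, top 50 mm above the bench. Origin at bench height, on the front face of the shelf edge, middle of the empty bay; +x points back, -x out to the front (roughly to the robot). Red bins 50 mm tall stand on it from 75 mm behind the front face, beyond 49 mm either side of the middle; nothing stands behind the bay.
- neighbour (a point): Top middle of one of two fixed, identical label holders, 70 mm wide, 93 mm to either side (y) of the bay's middle; tops 89 mm above the bench, level with the loose holder's top once it is home.
- bay (a point): Centre of the holder's underside when fully home: 14 mm above the bench; axes as the shelf's, holder parallel to them (card to -x). Groove 11 mm wide: shelf edge 5.5 mm behind this point, the fork's front tine 5.5 mm before it (up to 20 mm above the bench). Bay 96 mm wide between cheeks 40 mm high. The shelf edge has a bevel 6 mm wide at its top.
- mouth (a point): 36 mm above bay, level with the shelf top: the middle of the mouth above the groove. The lip flares out to the front, so the mouth reaches about 20 mm before this point at the lip's top edge; behind it, the shelf edge's bevel.
- jaw (a joint): Sprung lip: steel flap 90 mm wide before the groove, hinged 10 mm and ending 50 mm above the bench. Radians, 0 = closed, grows as pushed out to the front. Its nose, a free 8 mm roller 27 mm above the bench, leaves 8 mm to the shelf edge; the 10 mm foot must force it open about 0.12 rad (push down 3 to 8 N), then the roller falls back into the waist.
- ejector (a joint): Black sprung strip on the groove's floor. Metres pressed down: 0 = up (top 19 mm above the bench), 0.005 = hard stop, holder fully home. It pushes the holder up with 3 N at first and 8 N at the stop, plus friction; beyond that the force rises sharply.
- mug: White mug, 80 mm across, 95 mm tall, handle on its +y side; leave alone. Origin: centre of its underside.
- screwbin: Green open screw bin, 85 by 85 by 45 mm tall, leave alone. Origin: centre of its underside.
- housing: Black open housing with a green circuit board, 60 by 100 by 28 mm, leave alone. Origin: centre of its underside.
Things that resemble listed ones, but are neither listed nor needed, are in the scene too. Of the things shaped like the holder, the grey one is meant.

How it is judged (in metres and radians):
On the way, in this order (a step that is already met when the one before it is completed fails the run):
1. the holder is lifted clear out of the stand by the fingers (z of holder in the frame of stand above 0.045 m and contact force between the fingers and holder above 1 N), for 0.1 s.
2. the foot goes down behind the lip and forces it open (value of joint jaw above 0.06 rad and z of holder in the frame of bay between -0.003 and 0.028 m and x of holder in the frame of bay between -0.006 and 0.004 m), for 0.02 s.
At the end, for the whole second after the job is handed in: Fingers still hold the holder (over 3 N), still and fully home: ejector pressed over 3.5 of 5 mm, underside at most 2 mm above home, within 4 mm (x) and 12 mm (y) of the bay's middle, upright and parallel to the shelf edge within 0.1 rad, card to the front (value of joint ejector above 0.0035 m and x of holder in the frame of bay between -0.004 and 0.004 m and y of holder in the frame of bay between -0.012 and 0.012 m and z of holder in the frame of bay between -0.003 and 0.002 m and x of card in the frame of bay below -0.001 m and angle between the z axis of holder and the z axis of bay, either way round below 0.1 rad and angle between the y axis of holder and the y axis of bay, either way round below 0.1 rad and contact force between the fingers and holder above 3 N and linear speed of holder below 0.02 m/s); the arm keeps its last pose, push and grip.
It fails at once if the mug is shoved by more than 30 mm or tipped (distance of mug from where it was at the start of the episode above 0.03 m or angle between mug's own z axis and vertical above 0.4 rad).
It fails at once if the green screw bin is shoved by more than 30 mm or tipped (distance of screwbin from where it was at the start of the episode above 0.03 m or angle between screwbin's own z axis and vertical above 0.4 rad).
It fails at once if the black housing is shoved by more than 30 mm or tipped (distance of housing from where it was at the start of the episode above 0.03 m or angle between housing's own z axis and vertical above 0.4 rad).
It also fails if it takes over 38 s, if anything falls off the work surface, if the arm or the gripper's body presses on something with over 40 N, if the wrist force passes 120 N, or if a joint passes its speed limit or range.

## Robot

A 6-joint arm with a two-finger parallel gripper is mounted at the origin on the work surface. World frame = base frame: x ahead of the robot, y to its left, z up, the work surface at z = 0. Lengths are in mm, angles in rad, forces in N, time in s.
With the tool pointing down it reaches from about 350 to 975 mm from the base axis. Payload 7.1 kg.
Tool frame: the origin (TCP) lies on the centre line of the jaws, within the pads' length; the fingertips stand 17 mm ahead of it and the grasp point (between the pads) lies 2 mm behind it (tip_extent is the distance from the TCP to the fingertips, in mm); z points along the fingers, y is the line along which they close (so a half turn about z gives the same grasp; the last joint's range is limited). The gripper opens to 88 mm and grips with 3 to 60 N. Pads are 20 mm wide; open, the fingers measure 115 mm over their backs; the gripper's body (75 mm by 178 mm) begins 61 mm behind the grasp point.
Start: joints at [-1.29, 0.423, 1.63, -0, 1.089, -0.019], TCP at [184.599, -597.1, 239.675] pointing down, gripper open.
Joint ranges: [-3, 3], [-0.9, 2.11], [0.09, 2.58], [-1.31, 4.45], [0.11, 2.69], [-2.54, 2.54]. Speed limits (rad/s): [2.39, 2.39, 3.01, 3.14, 3.14, 3.14].

## Interface

Orientations are given as a rotation vector (axis times angle).
In Python, from workcell import get_obs, get_image, camera_model, close_job, look_for, outline_of, pinpoint, tip_extent gives the robot as it stands.
- The arm moves only by the shell command python3 -m jog 'ROWS'. ROWS is text: rows parted by semicolons, each of 7 numbers parted by spaces: the shift along the tool's x, y, z as a fraction of full scale, then the turn, a rotation vector about the tool's x, y, z as a fraction of full scale, then the closure, from -1 (fully open) to 1 (shut). A call has 1 to 8 rows; each row is the pose to reach, as a shift and turn from the pose commanded when the call began, along the tool's axes at that moment; what a row does not reach only later rows make up. Full scale, the value 1, is 0.2 m for a shift and 30 degrees for a turn. A row lasts 1/10 s, in which the tool goes at most 50 mm and 8.59 degrees, less where a joint would pass 70% of its speed; a pose out of reach is approached as far as the arm can. A call with a number of a shift or a turn outside -1 to 1 is refused whole. A call with a gripper value outside its range is refused whole. The fingers move at their own pace and stop on an object; the grip force is fixed at half the most. Time passes only in rows, so rows that repeat a pose let the fingers close. It gives the time, the measured TCP pose, the force, the opening and the grip force at its end, in the units of the state.
- get_obs(): the state, without advancing time (a new reading comes with each control period).
- get_image(name): name is "scene" or "top" or "wrist"; returns the picture (400x640x3 uint8, red, green, blue); there is no depth.
- camera_model(name): a dict with "fx", "fy", "cx", "cy" (pixels), "dist_coeffs" ([k1, k2, p1, p2, k3] as OpenCV has them; the pictures are not rectified), "origin" and "orientation" of the camera in the world; the wrist camera has in their place "tool_from_camera" (4x4, takes a point from camera to tool coordinates, whose origin is the TCP and whose axes are the flange's). Camera axes: x right, y down, z forward; pixel columns grow to the right and rows downward; lengths in mm; the calibration is good to about 2 mm. A picture is of the moment at which its call begins: read the wrist's pose just before it. camera_model takes no time and is no camera call.
- close_job(): hands the job in; it is judged then, once.
Trained networks look in the newest picture that a camera, given by its name, has taken for a name from the list of things; names that differ only in an ending like _2 or _b are one class to them, and where a whole thing is asked for, a point or a joint stands for the part that bears it (a point fixed in the world has none). Each returns a list of dicts, best first, with "confidence" (0 to 1); they miss things now and then, are a little off and sometimes report something else, mostly with a low value. They report only what shows in the picture. A call takes as long as a camera call. They do not tell look-alikes from the thing itself.
- look_for(target, camera): "xyz" ([x, y, z] in mm, in the coordinates of the camera as it stood for that picture, good to about 4 mm: the middle of the surface that is visible of it).
- outline_of(target, camera): "mask" (400x640 bool, what is visible of it).
- pinpoint(target, camera): "xyz" ([x, y, z] in mm, in the coordinates of the camera as it stood for that picture, good to about 4 mm: a listed point, or the origin of a listed thing).
The state is a dict: "t": time; "qpos": joint angles; "qvel": joint speeds; "joint_torque": joint torques, N m; "ee_pos": TCP position; "orientation": TCP orientation; "ft_force": force on the tool from outside, world axes, zero at the start; "moment": the same for the moment, N m; "width": finger opening in mm; "grasp_force": force on a finger pad.
Only numpy, scipy, OpenCV 4.12 (cv2) and the standard library are available. Lean on these libraries where they do the work, as an engineer would, in place of code of your own. Each camera call takes 0.05 s, during which the arm holds its last target. There are 200 camera calls.

## Working session

There is one attempt and no reset: what is moved stays moved. The work goes in short steps, Python scripts to look and compute and a shell command to move; the robot and the scene stay as the last step left them, time stands still between calls to the robot, and variables do not carry over. Pictures are saved under pics/ and viewed, at most 10 in all, crops included, and the job is handed in when it is done.

```bash
ls; mkdir -p pics; cat > h.py <<'E'
import numpy as np, cv2
from scipy.spatial.transform import Rotation as R
from workcell import *
def campose(c, o=None):
    m=camera_model(c)
    if 'tool_from_camera' in m:
        o=o or get_obs(); T=np.eye(4);T[:3,:3]=R.from_rotvec(o['orientation']).as_matrix();T[:3,3]=o['ee_pos']
        return T@np.array(m['tool_from_camera']), m
    T=np.eye(4);q=np.array(m['orientation'],float)
    T[:3,:3]=q if q.shape==(3,3) else R.from_rotvec(q).as_matrix();T[:3,3]=m['origin'];return T,m
def KD(m): return np.array([[m['fx'],0,m['cx']],[0,m['fy'],m['cy']],[0,0,1.]]),np.array(m['dist_coeffs'],float)
def pix(p,c,T=None):
    T0,m=campose(c); T=T0 if T is None else T
    pc=np.linalg.inv(T)@np.append(p,1);K,d=KD(m)
    return cv2.projectPoints(pc[None,:3],np.zeros(3),np.zeros(3),K,d)[0].ravel()
def ray(uv,c,T=None):
    T0,m=campose(c); T=T0 if T is None else T;K,d=KD(m)
    u=cv2.undistortPoints(np.array([[uv]],float),K,d).ravel()
    v=T[:3,:3]@np.array([u[0],u[1],1]);return T[:3,3],v/np.linalg.norm(v)
def onz(uv,z,c,T=None):
    o,v=ray(uv,c,T);return o+v*(z-o[2])/v[2]
def snap(c,f=None):
    o=get_obs();T,_=campose(c,o);im=get_image(c)
    if f: cv2.imwrite('pics/'+f,im[:,:,::-1])
    return im,T
def find(t,c,T,fn=pinpoint):
    for r in fn(t,c)[:4]:
        p=(T@np.append(r['xyz'],1))[:3];print(c,t,fn.__name__,round(r['confidence'],2),p.round(1),pix(p,c,T).round())
E
python3 - <<'E'
from h import *
print(get_obs(),tip_extent)
for c in ('scene','top'): print(c,camera_model(c))
print(camera_model('wrist'))
ims=[]
for c in ('scene','top'):
    im,T=snap(c,c+'0.png')
    for t in ('holder','holder_top','card','stand','neighbour','bay','mouth','shelf','mug','screwbin','housing'): find(t,c,T)
E
```

```text
pics
{'t': 0.0, 'qpos': array([-1.29002186e+00,  4.23802924e-01,  1.63066894e+00, -4.11140173e-05,
        1.08856907e+00, -1.90042303e-02]), 'qvel': array([ 0.001349  ,  0.00016396, -0.0003468 , -0.00022089,  0.0003961 ,
        0.00104448]), 'joint_torque': array([-2.05578312e-03, -5.44627869e+01, -2.73667842e+01,  6.40379498e-02,
        2.26049591e-02, -1.10508913e-04]), 'ee_pos': array([ 184.43864841, -596.63289309,  238.93361416]), 'orientation': array([-3.10494830e+00, -4.68945947e-01,  3.53451898e-04]), 'ft_force': array([-0.53237224,  0.0867829 ,  0.5605826 ]), 'moment': array([ 0.01793517,  0.04822964, -0.00793473]), 'grasp_force': 0.0, 'width': 87.69408357340781} 17.0
scene {'fx': 478.45447893348154, 'fy': 478.45447893348154, 'cx': 319.27401733028466, 'cy': 198.32154192137693, 'dist_coeffs': array([-0.09703968,  0.        ,  0.        ,  0.        ,  0.        ]), 'origin': array([1319.37659223,  514.97964055,  832.89349105]), 'orientation': array([-1.39504175, -2.09284761,  0.96798767])}
top {'fx': 386.79523865948545, 'fy': 386.79523865948545, 'cx': 311.95431073391984, 'c
[... 2481 characters left out ...]
8] [284. 282.]
top card call 0.71 [468.  348.9   1.1] [243. 238.]
top card call 0.67 [445.7 532.2  44.3] [174. 251.]
top card call 0.6 [459.7 350.8  48.5] [239. 238.]
top card call 0.6 [558.9 456.   44.5] [199. 208.]
top stand call 0.8 [465.5 346.2   3.9] [244. 238.]
top neighbour call 0.69 [535.6 -68.2  92.5] [391. 190.]
top bay call 0.75 [ 544.6 -164.6   11. ] [417. 191.]
top mouth call 0.68 [ 545.2 -164.2   44.7] [420. 187.]
top shelf call 0.72 [ 552.9 -162.3   -2.7] [415. 189.]
top mug call 0.82 [740.2 172.8  -4. ] [294. 142.]
top screwbin call 0.71 [476.3 161.9  -3. ] [308. 228.]
top screwbin call 0.57 [462.4 351.7  47.4] [239. 238.]
top housing call 0.92 [673.5 372.7  -2.6] [230. 171.]
```

View pics/scene0.png

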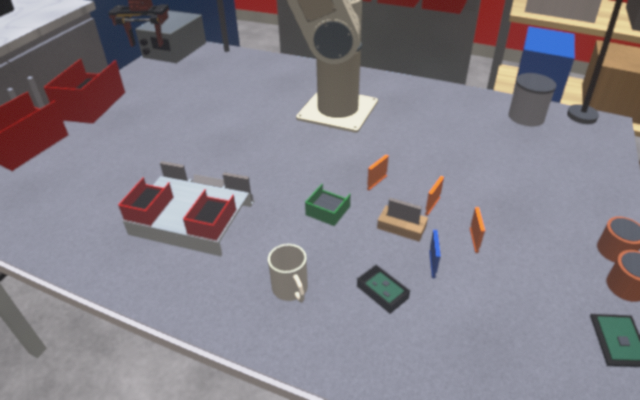

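View pics/top0.png

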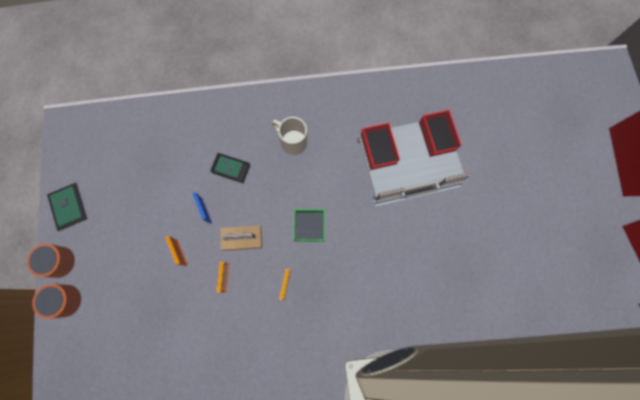

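The candidates, as scene pixels, are orange slabs at (376,172), (435,195) and (477,230), a blue slab at (435,253), and the grey one in the wooden stand at (404,212). The description fits the grey one in the stand, at about (466,351). Its dark back faces the scene camera, so the card probably faces -x. The shelf's bay is near top pixel (418,190). I'll start by moving over the shelf.

```bash
cat >> h.py <<'E'
def go(target,yaw,tilt=None):
    "print tool-axis fractions to reach target (mm) pointing down at tool-x heading yaw (deg)"
    o=get_obs();M=R.from_rotvec(o['orientation'])
    D=R.from_euler('z',yaw,degrees=True)*R.from_euler('x',180,degrees=True)
    print('go: t',round(o['t'],2),o['ee_pos'].round(1),'shift',(M.inv().apply(np.array(target)-o['ee_pos'])/200).round(4),'turn',(np.degrees((M.inv()*D).as_rotvec())/30).round(4))
E
python3 -m jog '0.99 -0.785 0 0 0 -1 -1; 0.99 -0.785 0 0 0 -1 -1; 0.99 -0.785 0 0 0 -1 -1; 0.99 -0.785 0 0 0 -1 -1; 0.99 -0.785 0 0 0 -1 -1; 0.99 -0.785 0 0 0 -1 -1'
python3 - <<'E'
from h import *
go((470,-180,240),95)
E
```

```text
t: 1.8
ee_pos: [329.4, -384.5, 239.7]
orientation: [-2.875, -1.263, -0.001]
ft_force: [-0.4, -0.8, 0.4]
width: 87.6
grasp_force: 0.0
go: t 1.8 [ 329.4 -384.5  239.7] shift [ 1.2287e+00 -1.7390e-01  2.0000e-04] turn [-7.0000e-04 -2.8000e-03 -1.5854e+00]
```

```bash

python3 -m jog '1 -0.17 0 0 0 -1 -1; 1 -0.17 0 0 0 -1 -1; 1 -0.17 0 0 0 -1 -1; 1 -0.17 0 0 0 -1 -1; 1 -0.17 0 0 0 -1 -1; 1 -0.17 0 0 0 -1 -1'
python3 - <<'E'
from h import *
go((490,-180,240),95)
im,T=snap('wrist','w1.png')
for t in ('neighbour','bay','mouth','shelf'): find(t,'wrist',T)
E
```

```text
t: 2.4
ee_pos: [439.0, -218.4, 239.8]
orientation: [2.453, 1.962, -0.0]
ft_force: [0.1, -0.5, 0.3]
width: 87.7
grasp_force: 0.0
go: t 2.4 [ 439.  -218.4  239.8] shift [ 0.2437  0.2067 -0.0013] turn [ 2.000e-04  9.000e-04 -5.902e-01]
wrist neighbour call 0.92 [531.5 -71.2  86.7] [384.   9.]
wrist bay call 0.65 [ 545.8 -165.6   17.4] [397. 111.]
wrist mouth call 0.85 [ 543.3 -161.1   50.9] [402. 108.]
wrist mouth call 0.2 [532.1 -68.3  86.1] [384.   5.]
wrist shelf call 0.71 [ 552.1 -159.3    0.7] [398. 104.]
```

View pics/w1.png

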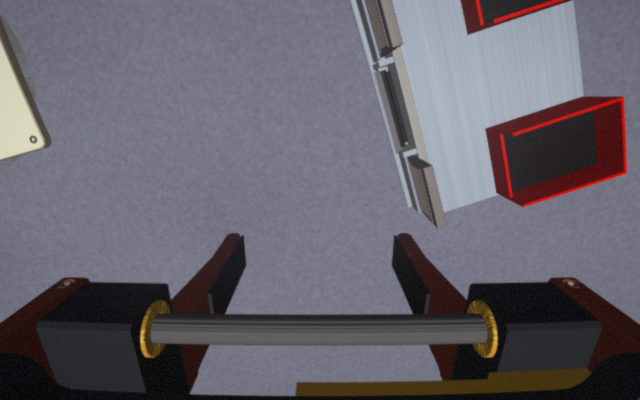

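The wrist view shows the shelf edge running from (355,0) to (440,225), with the empty bay near (397,111). I'll centre it for an accurate yaw measurement on the way to the stand.

```bash

python3 -m jog '.5 .3 0 0 0 -.59 -1; .5 .3 0 0 0 -.59 -1; .5 .3 0 0 0 -.59 -1; .5 .3 0 0 0 -.59 -1; .5 .3 0 0 0 -.59 -1'
python3 - <<'E'
from h import *
im,T=snap('wrist','w2.png')
for t in ('neighbour','bay','mouth'): find(t,'wrist',T)
np.save('T2.npy',T)
go((460,340,240),90)
E
```

```text
t: 3.15
ee_pos: [518.3, -135.4, 239.3]
orientation: [-2.126, -2.312, 0.001]
ft_force: [-0.3, -0.3, -0.3]
width: 88.0
grasp_force: 0.0
wrist neighbour call 0.6 [532.7 -69.3  86.6] [339. 124.]
wrist bay call 0.64 [ 545.  -166.3   16.5] [337. 199.]
wrist mouth call 0.92 [ 545.5 -158.8   51.4] [340. 202.]
go: t 3.35 [ 518.2 -135.7  239.7] shift [ 2.3943e+00 -9.3300e-02 -1.6000e-03] turn [-0.0008  0.      0.1582]
```

View pics/w2.png

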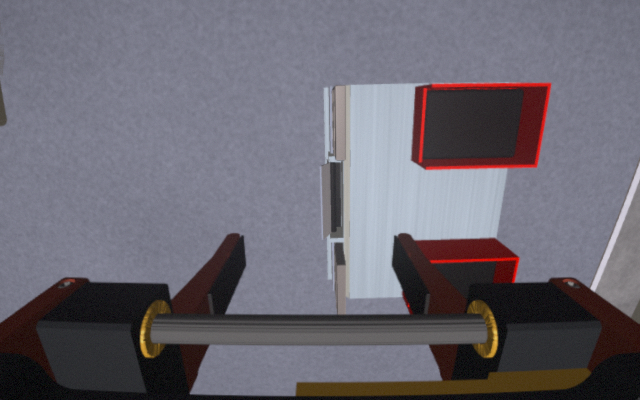

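```bash

python3 -m jog '1 -.04 0 0 0 .24 -1; 1 -.04 0 0 0 .24 -1; 1 -.04 0 0 0 .24 -1; 1 -.04 0 0 0 .24 -1; 1 -.04 0 0 0 .24 -1'
python3 -m jog '1 0 0 0 0 0 -1; 1 0 0 0 0 0 -1; 1 0 0 0 0 0 -1; 1 0 0 0 0 0 -1; 1 0 0 0 0 0 -1'
python3 - <<'E'
from h import *
go((466,370,240),87.4)
T=np.load('T2.npy');g=cv2.cvtColor(cv2.imread('pics/w2.png'),cv2.COLOR_BGR2GRAY).astype(int)
for r in list(range(90,160,20))+list(range(165,235,15))+list(range(245,300,18)): print(r,g[r,318:358])
for uv in ((349,90),(350,290)): print(onz(uv,50,'wrist',T).round(1))
E
```

```text
t: 3.85
ee_pos: [493.0, 67.8, 239.9]
orientation: [-2.261, -2.18, -0.001]
ft_force: [-0.8, -0.7, 0.7]
width: 88.2
grasp_force: 0.0
t: 4.35
ee_pos: [503.0, 267.5, 240.0]
orientation: [-2.263, -2.179, -0.004]
ft_force: [-0.4, -0.2, -0.0]
width: 87.9
grasp_force: 0.0
go: t 4.35 [503.  267.5 240. ] shift [ 5.052e-01 -2.044e-01  4.000e-04] turn [ 0.003  -0.0035  0.0146]
90 [126 126 124 127 131 144 177 187 191 181 153 131 157 147 115 107 111 131
 166 164 161 163 161 158 155 154 150 139 167 172 172 167 168 186 187 188
 187 184 185 183]
110 [131 132 132 132 130 136 176 181 192 188 174 120 160 159 113 110 122 111
 159 160 157 158 158 155 151 151 147 136 168 171 176 173 185 189 192 191
 189 185 187 186]
130 [128 129 130 131 131 134 160 179 188 189 179 138 148 161 146 111 140 103
 149 157 153 153 152 152 151 149 144 134 170 173 176 178 183 192 192 190
 189 189 185 187]
150 [138 137 137 134 133 134 141 181 185 189 183 169 136 163 158 110 119  93
 136 148 151 150 149 147 146 146 144 136 168 173 177 172 170 196 189 192
 190 187 187 190]
165 [133 128 129 111  96 105 120 119 118 120 119 113  71  58 
[... 793 characters left out ...]
31 131 130 131 132 134 141 173 180 188 180 142 160 159 109  67
  60  64  62  64  63  64  81 138 175 174 170 171 174 179 183 187 186 185
 186 186 188 189]
263 [129 131 133 131 131 130 129 130 134 153 174 182 182 156 148 162 131 100
  90  63  61  57  59  59  61  62  70 116 163 169 173 178 181 184 184 183
 185 188 186 184]
281 [128 128 127 129 131 132 131 130 130 134 134 134 131 129 130 158 145 108
 113 123 134 133 132 134 131 133 137 145 165 166 169 176 184 183 186 182
 187 184 185 183]
299 [130 130 129 133 132 129 132 131 128 129 132 133 132 130 130 130 129 125
 114 102 131 132 131 133 131 130 130 137 131 133 133 138 141 142 141 140
 139 134 134 133]
[542.2 -36.2  50. ]
[ 571.  -276.8   50. ]
```

```bash

python3 -m jog '.5 -.2 0 0 0 0 -1; .5 -.2 0 0 0 0 -1; .5 -.2 0 0 0 0 -1; .5 -.2 0 0 0 0 -1'
python3 - <<'E'
from h import *
im,T=snap('wrist','w3.png');np.save('T3.npy',T)
for t in ('holder_top','card','stand','holder'): find(t,'wrist',T)
cv2.imwrite('pics/w3c.png',cv2.resize(im[60:330,180:500,::-1],None,fx=2.2,fy=2.2,interpolation=cv2.INTER_CUBIC))
T2=np.load('T2.npy')
for z,cols in ((50,((351,90),(351,130),(351,200),(350.5,245),(350,285))),(89,((345.4,90),(345.4,150),(344.8,263),(345.3,275)))):
    P=np.array([onz(u,z,'wrist',T2) for u in cols]);f=np.polyfit(P[:,1],P[:,0],1);print(z,'yaw',-np.degrees(np.arctan(f[0])),'x at -162',np.polyval(f,-162),P.round(1)[[0,-1]])
E
```

```text
t: 4.75
ee_pos: [466.4, 364.9, 239.5]
orientation: [2.264, 2.177, -0.001]
ft_force: [1.5, -0.0, -0.2]
width: 87.9
grasp_force: 0.0
wrist holder_top call 0.93 [465.7 354.4  81.2] [318. 197.]
wrist holder_top call 0.91 [559.9 454.   74.9] [411.  94.]
wrist holder_top call 0.87 [448.3 530.3  73.3] [291.  12.]
wrist holder_top call 0.72 [361.6 406.3  71.7] [215. 150.]
wrist card call 0.74 [459.  351.4  50.9] [312. 192.]
wrist card call 0.67 [320.  242.1  46.8] [208. 277.]
wrist card call 0.64 [361.7 406.   42.1] [224. 147.]
wrist card call 0.63 [445.8 536.1  43.5] [291.  14.]
wrist stand call 0.85 [4.629e+02 3.552e+02 2.000e-01] [316. 178.]
wrist holder call 0.81 [562.4 449.7  -0.9] [394.  99.]
wrist holder call 0.71 [448.  530.9   3.5] [296.  28.]
wrist holder call 0.69 [361.  407.7  -2.1] [234. 140.]
wrist holder call 0.66 [469.5 352.2   5.4] [321. 181.]
50 yaw 6.3316507320924735 x at -162 558.3785433704093 [[ 544.3  -36.1   50. ]
 [ 570.1 -269.3   50. ]]
89 yaw 6.1864371761110295 x at -162 548.7637765316878 [[ 535.4  -38.2   89. ]
 [ 556.6 -231.4   89. ]]
```

View pics/w3c.png

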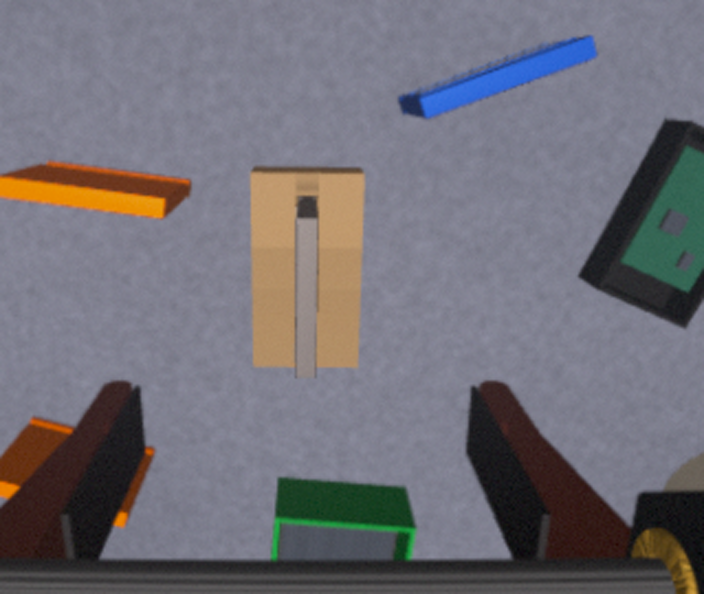

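The crop shows the grey holder in the stand: its top edge is at full-image columns 314.5-324 and rows 158-231, parallel to the tool. No card shows on its back (scene view), so the card faces -x and there's no need to flip it.

```bash

python3 - <<'E'
from h import *
T=np.load('T3.npy');g=cv2.cvtColor(cv2.imread('pics/w3.png'),cv2.COLOR_BGR2GRAY).astype(int)
for r in (162,180,200,220,228): print(r,g[r,309:330])
print(g[152:166,319],g[224:238,319])
for uv in ((319,158),(318.6,231),(314.5,195),(324,195)): print(onz(uv,81,'wrist',T).round(1))
print(pix((466,353,81),'wrist',T))
go((466,353,65),87.6)
E
```

```text
162 [160 162 160 159 156 124 135 149 152 152 150 150 150 149 148 125 156 160
 161 159 160]
180 [150 149 152 151 146 115 133 146 148 145 147 147 146 147 142 117 145 149
 147 149 149]
200 [146 149 145 146 143 121 139 143 142 141 143 142 141 140 136 120 142 146
 146 145 149]
220 [149 146 150 147 143 114 137 138 139 140 137 136 138 135 125 145 151 147
 148 147 149]
228 [133 129 125 130 132 113 134 138 137 138 136 137 137 135 114 133 137 134
 135 131 130]
[ 62  62  55  61  59  58  71 122 150 150 150 151 152 147] [136 138 136 140 136 135 135 133 131 131 131 133 133 133]
[468.5 395.5  81. ]
[465.  315.7  81. ]
[462.3 356.8  81. ]
[472.2 356.4  81. ]
[318.20098906 198.30496505]
go: t 5.0 [467.  363.6 239.7] shift [-0.0528 -0.0028  0.8735] turn [-0.0002  0.0008 -0.0015]
```

```bash

python3 -m jog '-.04 0 .2 0 0 0 -1; -.04 0 .4 0 0 0 -1; -.04 0 .55 0 0 0 -1; -.04 0 .7 0 0 0 -1; -.04 0 .8 0 0 0 -1; -.04 0 .873 0 0 0 -1; -.04 0 .873 0 0 0 -1; -.04 0 .873 0 0 0 -.3'
python3 -m jog '0 0 0 0 0 0 1; 0 0 0 0 0 0 1; 0 0 0 0 0 0 1; 0 0 0 0 0 0 1; 0 0 0 0 0 0 1;0 0 0 0 0 0 1;0 0 0 0 0 0 1;0 0 0 0 0 0 1'
```

```text
t: 5.8
ee_pos: [466.6, 357.2, 65.6]
orientation: [2.267, 2.175, 0.001]
ft_force: [0.8, 0.9, 1.3]
width: 83.2
grasp_force: 0.0
t: 6.6
ee_pos: [466.0, 357.3, 65.0]
orientation: [-2.266, -2.176, 0.0]
ft_force: [-1.6, 0.4, -1.0]
width: 19.5
grasp_force: 0.0
```

```bash

python3 -m jog '-.005 0 0 0 0 0 1; -.005 0 0 0 0 0 1; -.005 0 0 0 0 0 1;-.005 0 0 0 0 0 1;-.005 0 0 0 0 0 1'
```

```text
t: 7.1
ee_pos: [465.9, 356.3, 65.0]
orientation: [-2.266, -2.176, 0.0]
ft_force: [0.6, 0.4, -0.4]
width: 9.8
grasp_force: 30.0
```

```bash

python3 -m jog '0 0 -.15 0 0 0 1; 0 0 -.3 0 0 0 1; 0 0 -.5 0 0 0 1; 0 0 -.6 0 0 0 1; 0 0 -.6 0 0 0 1'
python3 - <<'E'
from h import *
for c in ('scene','wrist'):
    im,T=snap(c,c+'_lift.png')
    for t in ('holder_top','card'): find(t,c,T)
x=cv2.imread('pics/scene_lift.png');y=cv2.imread('pics/wrist_lift.png')
cv2.imwrite('pics/lift.png',np.hstack([cv2.resize(x[100:300,300:500],(400,400)),cv2.resize(y[100:400,170:470],(400,400))]))
go((520,-140,185),96.25)
E
```

```text
t: 7.6
ee_pos: [467.6, 357.6, 188.3]
orientation: [2.265, 2.175, 0.01]
ft_force: [0.3, -0.3, 0.0]
width: 9.7
grasp_force: 30.0
scene holder_top call 0.95 [469.  357.8 202.9] [410. 161.]
scene holder_top call 0.88 [560.  454.5  72.1] [436. 242.]
scene holder_top call 0.82 [326.3 247.9  75.9] [379. 161.]
scene holder_top call 0.79 [450.  533.5  75.9] [481. 218.]
scene card call 0.97 [461.8 358.3 172.4] [410. 170.]
scene card call 0.91 [559.7 456.3  37.9] [435. 253.]
scene card call 0.8 [361.  405.9  44.7] [433. 192.]
scene card call 0.64 [447.7 537.8  43.8] [480. 228.]
wrist holder_top call 0.86 [363.3 405.4  75.2] [195. 151.]
wrist holder_top call 0.86 [325.1 242.1  74.5] [185. 313.]
wrist holder_top call 0.69 [560.1 454.8  76.3] [434.  79.]
wrist card call 0.91 [558.9 454.2  47.4] [420.  82.]
wrist card call 0.81 [319.2 240.2  46.3] [191. 298.]
wrist card call 0.77 [460.4 354.4 167. ] [310. 254.]
wrist card call 0.72 [362.2 405.7  42.8] [207. 146.]
go: t 7.9 [465.2 355.8 183.4] shift [-2.4658  0.3743 -0.0043] turn [-0.0046  0.0031 -0.2857]
```

View pics/lift.png

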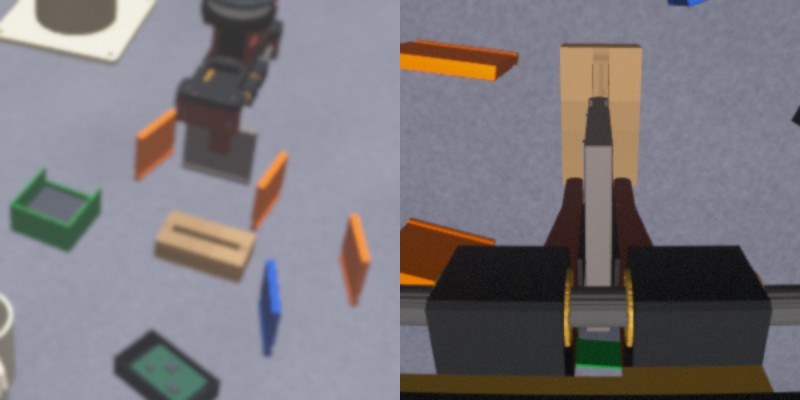

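The left half shows the holder lifted clear of the empty slot with its plain back towards the scene camera. The right half shows it straight between the pads. I'll carry it to the bay.

```bash

python3 -m jog '-.25 .03 0 0 0 -.28 1; -.5 .07 0 0 0 -.28 1; -.75 .1 0 0 0 -.28 1; -1 .13 0 0 0 -.28 1; -1 .13 0 0 0 -.28 1'
python3 -m jog '-.25 0 0 0 0 0 1; -.5 0 0 0 0 0 1; -.75 0 0 0 0 0 1; -1 0 0 0 0 0 1; -1 0 0 0 0 0 1'
python3 - <<'E'
from h import *
im=cv2.imread('pics/wrist_lift.png');o=get_obs()
print(o['ft_force'])
go((545.3,-162,160),96.25)
g=cv2.cvtColor(im,cv2.COLOR_BGR2GRAY).astype(int);print(g[200:214,318])
# pose at the lift picture ~ (465.8,356.4,185)
o['ee_pos']=np.array([465.8,356.4,185.]);o['orientation']=np.array([2.265,2.175,0.]);T,_=campose('wrist',o)
for r in (205,207,209):print(r,onz((318.5,r),201,'wrist',T).round(1))
E
```

```text
t: 8.4
ee_pos: [483.0, 150.8, 183.9]
orientation: [-2.105, -2.33, 0.005]
ft_force: [-1.2, 1.0, 0.4]
width: 9.6
grasp_force: 30.0
t: 8.9
ee_pos: [505.6, -47.7, 184.5]
orientation: [2.106, 2.33, -0.001]
ft_force: [0.0, 1.0, -0.4]
width: 9.7
grasp_force: 30.0
[ 0.0383754   1.01601188 -0.4021089 ]
go: t 8.9 [505.6 -47.7 184.5] shift [-0.5884  0.1397  0.123 ] turn [-0.0002  0.0015 -0.0156]
[ 55  56  59  59  57  59  57  57  64  97 122 136 139 138]
205 [468.  396.9 201. ]
207 [468.  395.9 201. ]
209 [467.9 395.  201. ]
```

```bash

python3 -m jog '-.25 .06 .05 0 0 -.015 1; -.5 .12 .12 0 0 -.015 1; -.585 .14 .12 0 0 -.015 1; -.585 .14 .12 0 0 -.015 1; -.585 .14 .12 0 0 -.015 1;-.585 .14 .12 0 0 -.015 1'
python3 - <<'E'
from h import *
for c in ('wrist','top','scene'):
    im,T=snap(c,c+'_bay.png')
    if c=='wrist': np.save('T4.npy',T)
    for t in ('neighbour','mouth','bay','holder_top'): find(t,c,T)
go((545.3,-161,160),96.25)
x=cv2.imread('pics/wrist_bay.png');y=cv2.imread('pics/scene_bay.png')
cv2.imwrite('pics/bay.png',np.hstack([cv2.resize(x[80:340,190:450],(500,500)),cv2.resize(y[100:280,120:228],(300,500))]))
E
```

```text
t: 9.5
ee_pos: [544.8, -155.2, 160.7]
orientation: [-2.089, -2.345, 0.0]
ft_force: [-0.1, -0.6, 0.3]
width: 9.9
grasp_force: 30.0
wrist neighbour call 0.91 [536.  -68.4  88.6] [320.  98.]
wrist neighbour call 0.7 [ 545.6 -164.7   15.9] [318. 200.]
wrist mouth call 0.81 [ 545.2 -162.    54.5] [318. 211.]
wrist bay call 0.89 [ 547.  -162.5   15.4] [319. 198.]
wrist holder_top call 0.57 [ 545.3 -158.1  174.1] [318. 285.]
top neighbour call 0.82 [538.2 -68.8  91.4] [390. 189.]
top neighbour call 0.52 [676.1 373.2   0. ] [230. 169.]
top mouth call 0.74 [ 548.2 -164.1   49.1] [420. 186.]
top bay call 0.65 [ 543.9 -165.7   13.7] [418. 190.]
top holder_top call 0.75 [325.5 242.8  73.5] [283. 284.]
top holder_top call 0.6 [361.6 401.3  76.2] [221. 277.]
top holder_top call 0.53 [448.2 529.7  76. ] [170. 249.]
top holder_top call 0.5 [ 545.4 -160.9  176.4] [433. 173.]
scene neighbour call 0.78 [533.5 -69.5  91. ] [234. 174.]
scene mouth call 0.7 [ 546.9 -159.6   49.9] [204. 181.]
scene bay call 0.7 [ 543.5 -158.2   13.3] [208. 191.]
scene holder_top call 0.82 [559.5 453.7  74.2] [436. 241.]
scene holder_top call 0.76 [ 549.9 -157.8  175. ] [195. 142.]
scene holder_top call 0.75 [360.  408.1  77. ] [436. 182.]
scene holder_top call 0.69 [453.5 533.1  75. ] [480. 219.]
go: t 10.25 [ 545.2 -156.9  161.1] shift [-0.0207 -0.0019  0.0053] turn [-0.0001 -0.0001  0.0089]
```

View pics/bay.png

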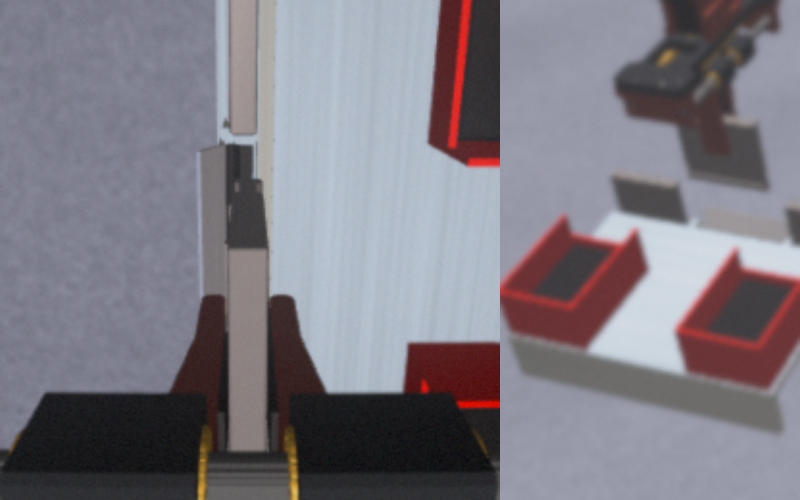

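```bash

python3 - <<'E'
from h import *
T=np.load('T4.npy');g=cv2.cvtColor(cv2.imread('pics/wrist_bay.png'),cv2.COLOR_BGR2GRAY).astype(int)
for r in (90,110,140,156,165,170,215,230,260): print(r,g[r,292:338])
M=R.from_rotvec([-2.089,-2.345,0]);tcp=np.array([545,-156.5,160.5])
tt=lambda uv,z: M.inv().apply(onz(uv,z,'wrist',T)-tcp)[:2].round(1)
for n,u,z in (('nb L',(309.8,110),89),('nb R',(323.5,110),89),('hold L',(309,260),176.5),('hold R',(330,260),176.5)): print(n,tt(u,z))
for r in(90,140,230): print('edge',r,tt((332.3,r),50))
E
```

```text
90 [129 130 130 132 134 130 129 129 122 129 160 176 183 189 186 175 162 124
 149 159 161 158 159 160 157 156 157 157 155 155 151 125 155 171 173 169
 171 171 171 172 169 180 184 187 188 190]
110 [126 127 128 129 128 130 128 130 128 130 153 177 180 188 188 180 161 130
 143 156 157 158 157 157 154 152 156 152 154 152 145 124 175 175 171 172
 170 171 174 171 159 184 192 190 189 190]
140 [135 138 137 133 132 130 133 131 131 133 148 176 180 185 186 181 159 113
 133 151 154 153 152 151 148 149 148 149 147 145 135 124 176 173 171 171
 168 174 173 174 179 190 191 189 191 188]
156 [127 129 128 128 128 126 122 112 108 102 105 113 110 114 110  81  51  53
  55  48  50  46  53  67  65  66  65  70  74 112 167 132 171 173 174 174
 172 173 175 175 183 191 192 191 188 189]
165 [155 159 133 121 116 119 119 119 116 119 121 118 118 119 113  82  55  57
  62  52  49  45  47  61  61  64  64  64  71 107 172 148 175 171 172 171
 171 175 177 176 187 191 190 188 189 186]
170 [148 159 142 120 118 116 118 119 117 120 120 119 115 118 113  79  54  55
  58  54  44  46  48  63  62  64  62  64  74 125 173 147 176 174 171 170
 171 176 173 175 186 192 192 190 187 184]
215 [138 149 159 136 121 119 124 119 119 118 120 119 118 119 120 134 114 128
 136 138 138 137 137 137 138 137 136 137 139 137 138 139 137 137 138 138
 121 121 171 183 186 186 187 184 185 188]
230 [131 145 160 144 121 121 122 118 120 118 122 121 118 119 121 125 108 122
 135 137 136 137 136 135 136 137 136 138 134 138 138 136 136 136 136 137
 115 111 172 183 186 186 184 185 185 186]
260 [ 39  41  41  41  45  38  44  42  41  37  41  47  36  41  32  31  52 110
 133 134 134 135 132 133 134 131 132 134 134 135 134 136 133 134 131 126
 104  49  33  36  40  42  43  44  46  43]
nb L [80.9 -5.5]
nb R [80.8  3.9]
hold L [14. -4.]
hold R [14.  6.]
edge 90 [95.4 11.5]
edge 140 [55.7 12. ]
edge 230 [-25.7  13.1]
```

Measured in the same picture, holder and bay planes agree within 1 mm (bay +0.3 to +1.2, holder +1.0) and yaw within 0.8°. I only need to shift 4 mm in y, then descend.

```bash

python3 -m jog '-.02 0 .05 0 0 0 1; -.02 0 .15 0 0 0 1; -.02 0 .22 0 0 0 1; -.02 0 .25 0 0 0 1; -.02 0 .25 0 0 0 1; -.02 0 .25 0 0 0 1'
python3 -m jog '0 0 .02 0 0 0 1; 0 0 .04 0 0 0 1; 0 0 .06 0 0 0 1; 0 0 .08 0 0 0 1; 0 0 .08 0 0 0 1'
```

```text
t: 10.85
ee_pos: [545.9, -160.9, 111.1]
orientation: [2.091, 2.344, 0.0]
ft_force: [0.6, 0.5, -0.7]
width: 10.2
grasp_force: 30.0
t: 11.35
ee_pos: [544.4, -160.6, 94.5]
orientation: [-2.09, -2.343, 0.002]
ft_force: [-3.1, -0.2, -0.2]
width: 10.2
grasp_force: 30.0
```

```bash

python3 -m jog '0 -.004 .015 0 0 0 1; 0 -.004 .03 0 0 0 1; 0 -.004 .045 0 0 0 1; 0 -.004 .06 0 0 0 1; 0 -.004 .06 0 0 0 1'
```

```text
t: 11.85
ee_pos: [544.4, -160.8, 82.8]
orientation: [-2.091, -2.343, 0.001]
ft_force: [-4.9, -0.1, 2.8]
width: 9.6
grasp_force: 30.0
```

```bash

python3 -m jog '0 -.003 .01 0 0 0 1; 0 -.003 .02 0 0 0 1; 0 -.003 .03 0 0 0 1; 0 -.003 .04 0 0 0 1; 0 -.003 .04 0 0 0 1'
python3 -m jog '0 0 .005 0 0 0 1; 0 0 .01 0 0 0 1; 0 0 .01 0 0 0 1; 0 0 .01 0 0 0 1'
```

```text
t: 12.35
ee_pos: [544.2, -160.8, 74.9]
orientation: [-2.091, -2.344, -0.0]
ft_force: [-4.0, 1.4, 3.6]
width: 9.9
grasp_force: 30.0
t: 12.75
ee_pos: [544.2, -160.8, 73.3]
orientation: [-2.091, -2.344, -0.0]
ft_force: [-5.0, 0.5, 8.7]
width: 9.7
grasp_force: 30.0
```

```bash

python3 -m jog '0 0 .005 0 0 0 1; 0 0 .005 0 0 0 1; 0 0 .005 0 0 0 1'
python3 -m jog '0 0 .005 0 0 0 1; 0 0 .005 0 0 0 1; 0 0 .005 0 0 0 1'
```

```text
t: 13.05
ee_pos: [544.3, -160.8, 72.9]
orientation: [-2.091, -2.344, -0.0]
ft_force: [-6.7, 1.6, 12.8]
width: 9.9
grasp_force: 30.0
t: 13.35
ee_pos: [544.3, -160.9, 72.8]
orientation: [-2.091, -2.344, -0.0]
ft_force: [-9.8, 2.4, 23.5]
width: 9.9
grasp_force: 30.0
```

The force rises sharply (8.7, 12.8, then 23.5 N) with no more travel at TCP 72.8, which matches the expected home height. I'll check it in the pictures.

```bash

python3 - <<'E'
from h import *
for c in ('wrist','scene'):
    im,T=snap(c,c+'_end.png')
    for t in ('holder_top','neighbour','bay'): find(t,c,T)
x=cv2.imread('pics/wrist_end.png');y=cv2.imread('pics/scene_end.png')
cv2.imwrite('pics/end.png',np.hstack([cv2.resize(x[80:340,190:450],(450,450)),cv2.resize(y[150:220,150:200+20],None,fx=5,fy=6.43)]))
o=get_obs();print(o['ft_force'],o['moment'],o['ee_pos'],o['grasp_force'])
E
```

```text
wrist holder_top call 0.68 [ 546.7 -163.5   87.1] [321. 286.]
wrist neighbour call 0.93 [534.7 -69.4  89.1] [319.  83.]
wrist bay call 0.66 [ 545.8 -161.8   18.6] [320. 228.]
scene holder_top call 0.87 [326.6 245.6  71.8] [378. 162.]
scene holder_top call 0.85 [358.9 408.9  74.3] [436. 183.]
scene holder_top call 0.79 [452.7 528.9  73.2] [478. 219.]
scene holder_top call 0.68 [559.1 458.   72.2] [438. 242.]
scene neighbour call 0.63 [532.  -67.8  91. ] [235. 173.]
scene neighbour call 0.57 [6.758e+02 3.709e+02 3.000e-01] [381. 290.]
scene bay call 0.57 [ 545.3 -157.7   10.2] [208. 192.]
[-9.02894524  1.78514821 21.54148799] [ 0.47308208  1.8001905  -0.20149256] [ 544.29796735 -160.87830101   72.76062267] 30.011647939682007
```

View pics/end.png

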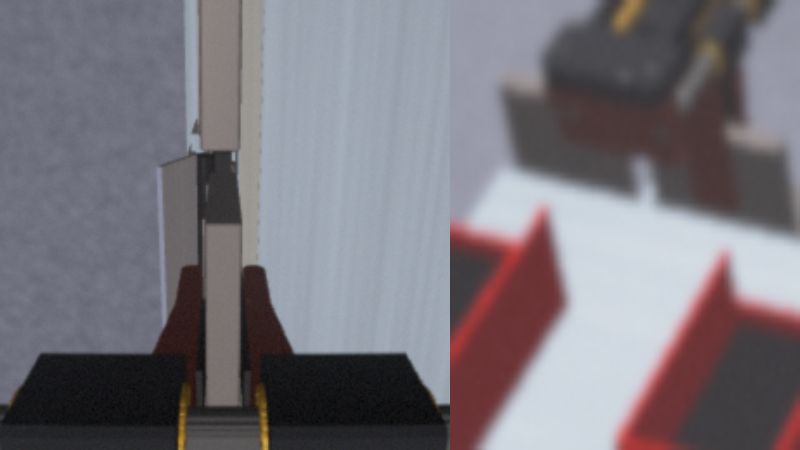

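In the final picture the holder's top, at columns 204-241 of the crop, is in line and level with the neighbour at 201-239. The gap between them is about 18 mm, as expected, so it is home, gripped and pressed with about 22 N. Handing in.

```bash
python3 -c "
from workcell import *
print(close_job())"
```

```text
the job is handed in; nothing more can be done
None
```

The grey label holder is in the middle bay, gripped upright at 30 N and pressed against the ejector stop with about 22 N, in line and level with its neighbour; the job is handed in after about 14 s, but the hand-in returned no verdict. I took the card to face the front because its plain back faces the scene camera, but never saw the card directly.

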